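# Tip a battery pack into a bench charging dock

### The job

Charge the standing battery pack: push it up to the dock's step, tip it over the step onto its side in the dock's rubber bed (do not pick it up), then slide it on along the bed until the orange contact carriage is pressed fully home. Push gently throughout, feel for the end rather than ramming it, and leave the jar, screwdriver, marker and parts tray around it where they are.

Things in the scene. Friction and masses are not known exactly. Their poses are not given: they have to be found in the camera images.
- pack: Grey battery pack, 74 (x) by 92 (y) by 130 mm (z), 0.4 to 0.63 kg; black foot band, blue band at the terminal end, white label on the -x face. Origin: centre of its plain end, its underside at the start; z points up to the terminals. Starts standing on the dock's steel plate, 40 to 85 mm short of the step, its x within 0.2 rad of the dock's x. The shell stands at most 25 N of push.
- pack_terminals (a point): Centre of the pack's terminal end (three brass pads), 130 mm from the pack's origin along its z. When the pack is seated this end faces the contact carriage.
- dock: Charging dock fixed to the bench; its x is the way the pack goes in. Origin: at bench level at the foot of the step, mid-width. x -200 to 0 mm: slippery steel plate, top 3 mm over the bench. x 0 to 260: rubber bed, top 15 mm over the bench. Side rails on the bed from x = 5: 112 mm apart, tops at 47 mm. Flared guides x -45 to 0, 33 mm high, 148 mm apart at the mouth.
- dock_step (a point): Middle of the step's top edge, 12 mm above the plate: the low stop. Even pushed high the pack slides on the plate until it meets the step; then, pushed level at about 105 mm above the bench with 2 to 4 N, it rolls over this edge, and past about 30 degrees it drops by itself onto the rubber, plain end overhanging some 12 mm. Sliding it along the bed takes 2 to 4.5 N.
- carriage (a joint): Orange contact plate, 70 mm wide, 27 to 71 mm above the bench, sliding along the dock's x in a black block on the bed. 0 = out (start), 0.008 m = home on a hard end; about 2 N moves it and it stays put. The block is clamped differently each time: front of the plate, when out, 142 to 172 mm beyond the step, unreported. Feel for the end: the push rises well above 8 N.
- flux_jar: White plastic jar with red cap, 48 mm across, 75 mm high, origin under its centre; bystander.
- screwdriver: Green-handled screwdriver, 170 mm long, lying; bystander.
- marker: White marker pen with black cap, 150 mm long, lying; bystander.
- parts_tray: Blue divided small-parts tray 150 x 100 x 32 mm; origin under its centre; bystander.
There are look-alikes about, which are no part of the job. What is shaped like the pack but purple or red is not meant.

How it is judged:
On the way, in this order (a step that is already met when the one before it is completed fails the run):
1. the pack lies on its side on the dock's bed, terminal end towards the contacts (angle between pack's own z axis and vertical between 1.5 and 1.64 rad and angle between the z axis of pack and the x axis of dock, either way round below 0.12 rad and angle between pack's own x axis and vertical above 3.04 rad and y of pack in the frame of dock between -0.015 and 0.015 m and height (world z) of pack between 0.047 and 0.057 m and x of pack_terminals in the frame of dock above 0.08 m), for 0.2 s.
2. the contact carriage is pressed home by the lying pack (all of step 1 and value of joint carriage above 0.007 m), for 0.1 s.
At the end, for the whole second after the job is handed in: The pack rests flat on its side (within 4 degrees) on the rubber bed between the rails, along the dock within 7 degrees and centred within 15 mm, terminal end at least 144 mm beyond the step, and the carriage is at least 7 mm of its 8 mm travel home; the pack is at rest (all of step 2 and x of pack_terminals in the frame of dock above 0.144 m and linear speed of pack below 0.01 m/s); the robot touches nothing.
It fails at once if the pack is pushed with more than 25 N (contact force between any of the arm, the fingers and pack above 25 N).
It fails at once if the pack is picked up instead of tipped (its underside centre more than 100 mm above the bench) (height (world z) of pack above 0.1 m).
It fails at once if a bystander is moved by more than 20 mm (distance of any of flux_jar, screwdriver, marker, parts_tray from where it was at the start of the episode above 0.02 m).
It also fails if it takes over 58 s, if anything falls off the work surface, if the arm or the gripper's body presses on something with over 40 N, if the wrist force passes 120 N, or if a joint passes its speed limit or range.

### The arm

A 7-joint arm with a two-finger parallel gripper is mounted at the origin on the work surface. World frame = base frame: x ahead of the robot, y to its left, z up, the work surface at z = 0. Lengths are in m, angles in rad, forces in N, time in s.
With the tool pointing down it reaches from about 0.4 to 0.9 m from the base axis. Payload 5.6 kg.
Tool frame: the origin (TCP) lies on the centre line of the jaws, within the pads' length; the fingertips stand 17 mm ahead of it and the grasp point (between the pads) lies 2 mm behind it (ctrl.tips_ahead is the distance from the TCP to the fingertips, in m); z points along the fingers, y is the direction in which the jaws open and shut (so a half turn about z gives the same grasp; the last joint's range is limited). The gripper opens to 92 mm and grips with 3 to 60 N. Pads are 20 mm wide; open, the fingers measure 128 mm over their backs; the gripper's body (75 mm by 189 mm) begins 69 mm behind the grasp point.
Start: joints at [-1.153, 0.468, -0.012, 1.603, 0.006, 1.071, -0.056], TCP at [0.289, 0.582, 0.232] pointing down, gripper open.
Joint ranges: [-2.53, 2.53], [-0.31, 2.02], [-1.57, 1.55], [0.28, 2.44], [-1.29, 4.43], [0.15, 1.84], [-2.92, 2.92]. Speed limits (rad/s): [2.57, 2.57, 3.14, 3.14, 3.14, 3.14, 3.14].

### API

Orientations are given as a unit quaternion [x, y, z, w].
In Python, from station import sensors, viewer, close_job, ctrl gives the robot as it stands.
- The arm moves only by the tool move_arm, never from a script. Its argument "moves" is a list of rows, each an object of numbers: "rx", "ry", "rz": the turn, a rotation vector about the world's x, y, z in rad; "tx", "ty", "tz": the shift along the world's x, y, z in m; "fingers": the closure, from -1 (fully open) to 1 (shut). A call has 1 to 8 rows; each row is the pose to reach, as a shift and turn from the pose commanded when the call began; what a row does not reach only later rows make up. A row lasts 1/10 s, in which the tool goes at most 50 mm and 8.59 degrees, less where a joint would pass 70% of its speed; a pose out of reach is approached as far as the arm can. A call with a gripper value outside its range is refused whole. The fingers move at their own pace and stop on an object; "newtons" is the grip in N (left out, the last holds). Time passes only in rows, so rows that repeat a pose let the fingers close. It gives the time, the measured TCP pose, the force and the opening at its end, in the units of the state.
- sensors.sense(): the state, without advancing time (a new reading comes with each control period).
- viewer.snapshot(name): name is "side" or "top" or "wrist"; returns a dict with "color" (400x640x3 uint8, red, green, blue), "K" (3x3 intrinsics, pixels), "T" (4x4, takes a point from camera to world coordinates). Camera axes: x right, y down, z forward; pixel columns grow to the right and rows downward; lengths in m; the calibration is good to about 2 mm. A picture is of the moment at which its call begins. There is no depth.
- close_job(): hands the job in, once; it reports no verdict.
The state is a dict: "t": time; "joint_pos": joint angles; "dq": joint speeds; "tau": joint torques, N m; "eef_pos": TCP position; "ee_rot": TCP orientation; "contact_force": force on the tool from outside, world axes, zero at the start; "ft_torque": the same for the moment, N m; "finger_gap": opening from 0.0 (shut) to 1.0 (fully open).
Only numpy, scipy, OpenCV 4.12 (cv2) and the standard library are available. Lean on these libraries where they do the work, as an engineer would, in place of code of your own. Each camera call takes 0.05 s, during which the arm holds its last target.

## Working session

There is one attempt and no reset: what is moved stays moved. The work goes in short steps, Python scripts to look and compute and a tool call to move; the robot and the scene stay as the last step left them, time stands still between calls to the robot, and variables do not carry over. Pictures are saved under pics/ and viewed, and the job is handed in when it is done.

Besides the shell and the picture viewer there is one more tool, called after "Call:" as a command line: name --argument value ..., lists and objects as JSON in quotes. move_arm: Moves the arm, as the interface text tells. Its arguments: {"type":"object","properties":{"moves":{"type":"array"},"newtons":{"type":"number"}},"required":["moves"]}

```bash
ls; mkdir -p pics; cat > h.py <<'E'
from station import sensors, viewer, close_job, ctrl
import numpy as np, cv2
def snap(n,f):
    s=viewer.snapshot(n); cv2.imwrite(f'pics/{f}.png',s['color'][:,:,::-1]); np.savez(f'pics/{f}.npz',K=s['K'],T=s['T']); return s
def pix2(f,u,v,z):
    d=np.load(f'pics/{f}.npz');K,T=d['K'],d['T']
    r=T[:3,:3]@np.linalg.solve(K,[u,v,1]);o=T[:3,3]
    return o+r*(z-o[2])/r[2]
def proj(f,p):
    d=np.load(f'pics/{f}.npz');K,T=d['K'],d['T']
    c=np.linalg.inv(T)@np.r_[p,1]; q=K@c[:3]; return q[:2]/q[2]
def crop(f,x0,y0,x1,y1,s,out):
    im=cv2.imread(f'pics/{f}.png')[y0:y1,x0:x1]; cv2.imwrite(f'pics/{out}.png',cv2.resize(im,None,fx=s,fy=s,interpolation=cv2.INTER_CUBIC))
E
python3 - <<'E'
from h import *
for n in ['side','top','wrist']: 
    s=snap(n,n+'0'); print(n,s['K'].round(1).tolist(),s['T'].round(3).tolist())
print(sensors.sense(), ctrl.tips_ahead)
E
```

```text
pics
side [[504.5, 0.0, 323.6], [0.0, 504.5, 192.2], [0.0, 0.0, 1.0]] [[0.874, -0.362, 0.324, 0.195], [-0.486, -0.645, 0.59, -0.562], [-0.005, -0.673, -0.74, 0.988], [0.0, 0.0, 0.0, 1.0]]
top [[404.4, 0.0, 313.2], [0.0, 404.4, 195.2], [0.0, 0.0, 1.0]] [[-0.018, -0.987, 0.158, 0.432], [-1.0, 0.022, 0.022, 0.133], [-0.025, -0.158, -0.987, 0.879], [0.0, 0.0, 0.0, 1.0]]
wrist [[295.9, 0.0, 318.6], [0.0, 295.9, 199.5], [0.0, 0.0, 1.0]] [[0.444, 0.862, 0.243, 0.219], [0.896, -0.427, -0.123, 0.616], [-0.002, 0.272, -0.962, 0.382], [0.0, 0.0, 0.0, 1.0]]
{'t': 0.15, 'joint_pos': array([-1.15301424,  0.46816787, -0.01159246,  1.60340967,  0.00601593,
        1.07145499, -0.05626791]), 'dq': array([-0.00033056, -0.00264496,  0.00011159, -0.00517064,  0.00030199,
       -0.00054824, -0.00031818]), 'tau': array([ 1.13535858e-03, -5.20947075e+01, -1.19517854e-02, -2.43978614e+01,
       -5.66106930e-02,  1.53163407e-02,  8.77789626e-05]), 'eef_pos': array([0.28889107, 0.58177903, 0.23086473]), 'ee_rot': array([ 2.28375047e-01,  9.73572978e-01, -6.96052308e-04, -9.89516013e-05]), 'contact_force': array([0.21757501, 0.31344719, 0.45501492]), 'ft_torque': array([-0.03558047, -0.00432902, -0.04527426]), 'finger_gap': 0.9988905509617547} 0.017
```

View pics/side0.png

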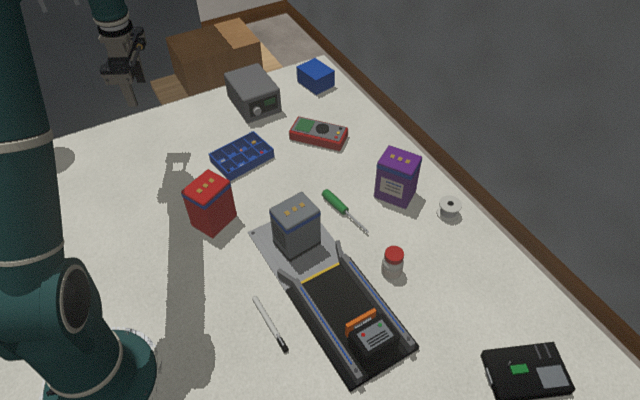

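View pics/top0.png

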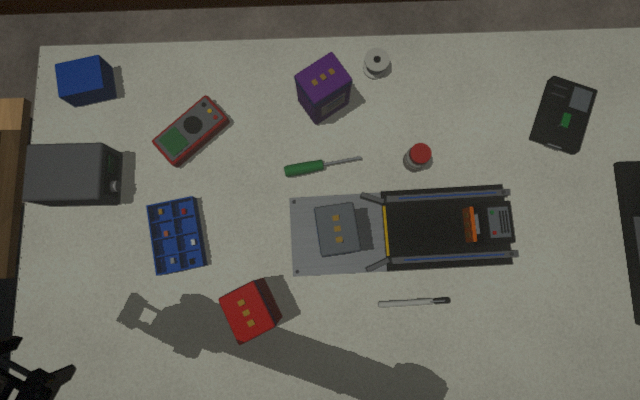

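View pics/wrist0.png

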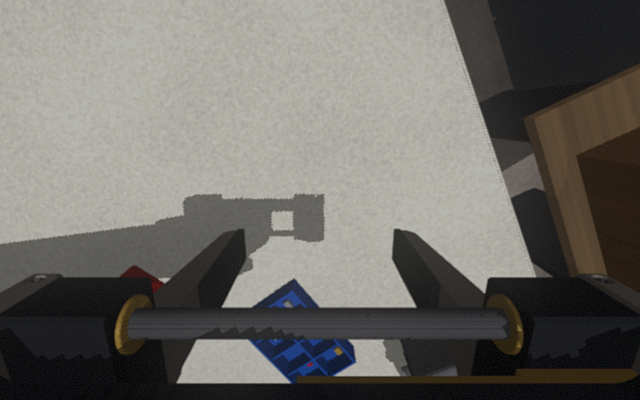

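The side and top views show the grey pack on the plate (top view ~(337,229)), its terminals up. The dock runs image-right (about world -y), with the step at u≈386 and the carriage at u≈468. The tray is at (177,235), the red decoy at (250,310), the marker at (415,301), the screwdriver at (322,165) and the jar at (418,157).

```bash
python3 - <<'E'
from h import *
crop('top0',280,170,530,290,3.2,'top0c')
crop('side0',235,180,425,390,2.8,'side0c')
E
```

```text
(no output)
```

View pics/top0c.png

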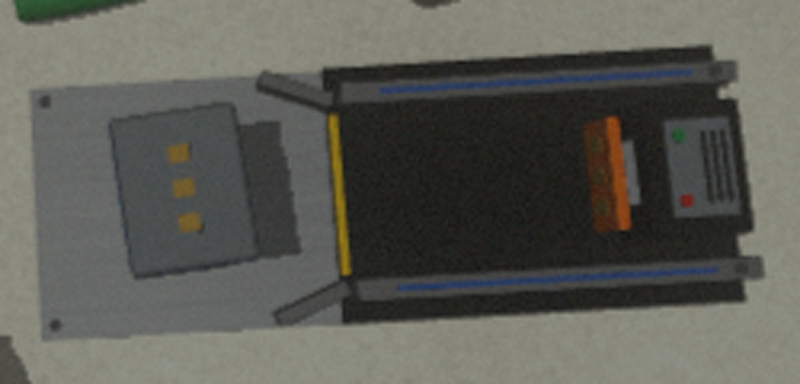

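View pics/side0c.png

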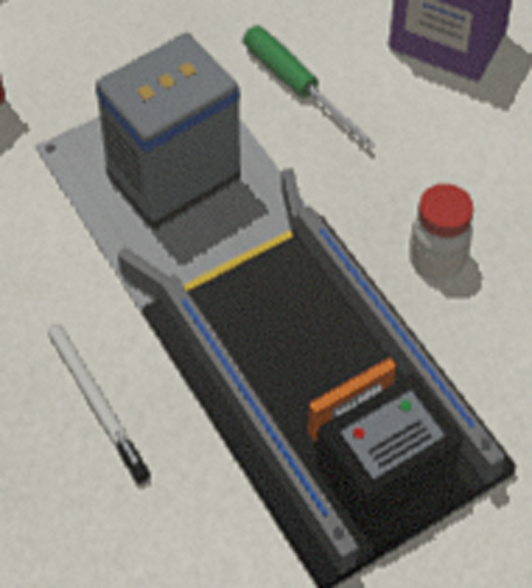

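```bash
python3 - <<'E'
from h import *
P=lambda u,v,z:pix2('top0',280+u/3.2,170+v/3.2,z)[:2]
S=lambda u,v,z:pix2('side0',235+u/2.8,180+v/2.8,z)[:2]
a,b=P(30,90,.003),P(42,340,.003);print('plate',a,b,np.linalg.norm(a-b))
e1,e2=P(331,114,.015),P(346,275,.015);print('step',e1,e2,np.linalg.norm(e1-e2),(e1+e2)/2)
print('step side',S(186,288,.015),S(291,234,.015), (S(186,288,.015)+S(291,234,.015))/2)
r=[P(*q,.047) for q in[(335,92),(735,72),(357,290),(762,267)]]
for i in (0,2): d=r[i+1]-r[i];print('rail',r[i],r[i+1],np.linalg.norm(d),np.arctan2(d[1],d[0]))
s=[P(*q,.133) for q in[(110,121),(232,104),(258,257),(134,277)]]
for i in range(4): d=s[(i+1)%4]-s[i];print('pack',s[i],np.linalg.norm(d),np.arctan2(d[1],d[0]))
print('c',sum(s)/4)
s=[S(*q,.133) for q in[(97,84),(188,34),(240,93),(147,145)]]
for i in range(4): d=s[(i+1)%4]-s[i];print('packS',s[i],np.linalg.norm(d),np.arctan2(d[1],d[0]))
print('cS',sum(s)/4)
print('plate->step dist',(e1+e2)/2-(a+b)/2)
print('carr', P(612,117,.071),P(630,229,.071), S(311,406,.071),S(393,361,.071))
print('tray',pix2('top0',177,235,.03),'red',pix2('top0',250,310,.13),'purple',pix2('top0',323,75,.133),'sd',pix2('top0',288,168,.01),pix2('top0',360,157,.01),'jar',pix2('top0',420,154,.075),'marker',pix2('top0',380,302,.01),pix2('top0',450,299,.01))
E
```

```text
plate [0.56712648 0.20519835] [0.39865995 0.19867737] 0.1685926882116463
step [0.54455905 0.00212079] [ 0.43763906 -0.00285796] 0.1070358463571547 [ 4.91099059e-01 -3.68585306e-04]
step side [ 0.44468089 -0.0023585 ] [0.54406272 0.00127056] [ 0.4943718  -0.00054397]
rail [0.55469646 0.00374713] [ 0.56210493 -0.25341678] 0.25727059703047006 -1.5419959233591896
rail [ 0.4279342  -0.00429525] [ 0.43762933 -0.25853134] 0.2544208820849866 -1.5326804200340922
pack [0.52783428 0.14812316] 0.07157541178196607 -1.4525724749007507
pack [0.5362765  0.07704737] 0.089140328626072 -3.0082942036079743
pack [0.44792694 0.06520026] 0.07160181812594672 1.710604465906545
pack [0.43794901 0.13610344] 0.09068536662459735 0.13293431605480727
c [0.48749668 0.10661856]
packS [0.43939695 0.13124098] 0.08851474840475398 0.13861765549035251
packS [0.52706266 0.14347143] 0.07622047135404433 -1.4822351290074856
packS [0.53380401 0.06754967] 0.08755740212545375 -3.021140250915632
packS [0.44688102 0.05702865] 0.07458874630732923 1.6713032742117198
cS [0.48678616 0.09982268]
plate->step dist [ 0.00820585 -0.20230645]
carr [ 0.53163979 -0.16380775] [ 0.4620509  -0.16927667] [ 0.46285958 -0.16405228] [ 0.5328987 -0.1625041]
tray [0.48938397 0.4414091  0.03      ] red [0.34513814 0.26764902 0.13      ] purple [0.7899058  0.12633979 0.133     ] sd [0.633296  0.2070706 0.01     ] [0.65432834 0.04789914 0.01      ] jar [ 0.64098623 -0.06762856  0.075     ] marker [0.34324977 0.01765943 0.01      ] [ 0.34703941 -0.12727534  0.01      ]
```

Estimates from both cameras, which agree to about 4 mm:
- **Dock:** origin at about (0.4915, 0.000), x-axis heading about -1.532 rad.
- **Pack:** centre at about (0.487, 0.103), 66 mm short of the step and yawed +0.085 rad.
- **Carriage:** front at about 164 mm.

I'll go behind the pack with the jaws half closed, so they act as a flat two-finger pusher across the dock.

Call:
move_arm --moves '[{"tx": 0.024,"ty": -0.045,"tz": 0.003,"rz": -0.134,"fingers": 0},{"tx": 0.048,"ty": -0.09,"tz": 0.006,"rz": -0.268,"fingers": 0},{"tx": 0.072,"ty": -0.135,"tz": 0.01,"rz": -0.402,"fingers": 0},{"tx": 0.096,"ty": -0.18,"tz": 0.01,"rz": -0.536,"fingers": 0},{"tx": 0.12,"ty": -0.225,"tz": 0.01,"rz": -0.67,"fingers": 0},{"tx": 0.144,"ty": -0.27,"tz": 0.01,"rz": -0.804,"fingers": 0},{"tx": 0.168,"ty": -0.315,"tz": 0.01,"rz": -0.938,"fingers": 0},{"tx": 0.192,"ty": -0.36,"tz": 0.01,"rz": -1.072,"fingers": 0}]'

```text
invalid input at $.moves[0]: expected keys rx, ry, rz, tx, ty, tz, fingers
```

```bash
python3 - <<'E'
from h import *
s=sensors.sense();print(s)
from scipy.spatial.transform import Rotation as R
print(R.from_quat(s['ee_rot']).as_matrix().round(3))
E
```

```text
{'t': 0.15, 'joint_pos': array([-1.15301424,  0.46816787, -0.01159246,  1.60340967,  0.00601593,
        1.07145499, -0.05626791]), 'dq': array([-0.00033056, -0.00264496,  0.00011159, -0.00517064,  0.00030199,
       -0.00054824, -0.00031818]), 'tau': array([ 1.13535858e-03, -5.20947075e+01, -1.19517854e-02, -2.43978614e+01,
       -5.66106930e-02,  1.53163407e-02,  8.77789626e-05]), 'eef_pos': array([0.28889107, 0.58177903, 0.23086473]), 'ee_rot': array([ 2.28375047e-01,  9.73572978e-01, -6.96052308e-04, -9.89516013e-05]), 'contact_force': array([0.21757501, 0.31344719, 0.45501492]), 'ft_torque': array([-0.03558047, -0.00432902, -0.04527426]), 'finger_gap': 0.9988905509617547}
[[-0.896  0.445 -0.001]
 [ 0.445  0.896 -0.001]
 [-0.    -0.001 -1.   ]]
```

Every row needs all seven keys.

Call:
move_arm --moves '[{"rx": 0,"ry": 0,"tx": 0.024,"ty": -0.045,"tz": 0.003,"rz": -0.134,"fingers": 0},{"rx": 0,"ry": 0,"tx": 0.048,"ty": -0.09,"tz": 0.006,"rz": -0.268,"fingers": 0},{"rx": 0,"ry": 0,"tx": 0.072,"ty": -0.135,"tz": 0.01,"rz": -0.402,"fingers": 0},{"rx": 0,"ry": 0,"tx": 0.096,"ty": -0.18,"tz": 0.01,"rz": -0.536,"fingers": 0},{"rx": 0,"ry": 0,"tx": 0.12,"ty": -0.225,"tz": 0.01,"rz": -0.67,"fingers": 0},{"rx": 0,"ry": 0,"tx": 0.144,"ty": -0.27,"tz": 0.01,"rz": -0.804,"fingers": 0},{"rx": 0,"ry": 0,"tx": 0.168,"ty": -0.315,"tz": 0.01,"rz": -0.938,"fingers": 0},{"rx": 0,"ry": 0,"tx": 0.192,"ty": -0.36,"tz": 0.01,"rz": -1.072,"fingers": 0}]'

```text
t: 0.95
eef_pos: [0.4776, 0.2276, 0.2417]
ee_rot: [0.695, 0.719, 0.0, -0.0]
contact_force: [0.4, 0.1, 0.3]
finger_gap: 0.499
```

```bash
cat >> h.py <<'E'
from scipy.spatial.transform import Rotation as R
def st():
    s=sensors.sense(); M=R.from_quat(s['ee_rot']).as_matrix()
    c,n=np.cos(-1.532),np.sin(-1.532); D=np.array([[c,n],[-n,c]])
    print('t',round(s['t'],2),'pos',s['eef_pos'].round(4),'dock',(D@(s['eef_pos'][:2]-[.4915,0])).round(4),'y-axis ang',round(np.arctan2(M[1,1],M[0,1]),4),'z',M[:,2].round(3),'F',s['contact_force'].round(2),'Fdock',(D@s['contact_force'][:2]).round(2),'gap',round(s['finger_gap'],3))
E
python3 -c "
from h import *
st()"
```

```text
t 0.95 pos [0.4776 0.2276 0.2417] dock [-0.228 -0.005] y-axis ang 0.0326 z [ 0.  0. -1.] F [0.45 0.1  0.3 ] Fdock [-0.09  0.45] gap 0.499
```

Call:
move_arm --moves '[{"rx": 0,"ry": 0,"rz": 0,"tx": 0.003,"ty": -0.02,"tz": -0.04,"fingers": 0},{"rx": 0,"ry": 0,"rz": 0,"tx": 0.003,"ty": -0.025,"tz": -0.08,"fingers": 0},{"rx": 0,"ry": 0,"rz": 0,"tx": 0.003,"ty": -0.03,"tz": -0.119,"fingers": 0},{"rx": 0,"ry": 0,"rz": 0,"tx": 0.003,"ty": -0.03,"tz": -0.119,"fingers": 0},{"rx": 0,"ry": 0,"rz": 0,"tx": 0.003,"ty": -0.03,"tz": -0.119,"fingers": 0}]'

```text
t: 1.45
eef_pos: [0.4802, 0.1996, 0.1228]
ee_rot: [0.694, 0.72, -0.0, -0.0]
contact_force: [1.2, 0.1, 0.2]
finger_gap: 0.498
```

```bash
python3 -c "
from h import *
st(); snap('top','top1'); crop('top1',280,150,530,290,3.2,'top1c'); st()"
```

```text
t 1.45 pos [0.4802 0.1996 0.1228] dock [-0.1999 -0.0035] y-axis ang 0.0377 z [-0.001 -0.001 -1.   ] F [1.15 0.07 0.16] Fdock [-0.02  1.16] gap 0.498
t 1.5 pos [0.4811 0.2002 0.124 ] dock [-0.2005 -0.0026] y-axis ang 0.0382 z [ 0.002  0.001 -1.   ] F [-0.13 -0.38  0.39] Fdock [ 0.38 -0.15] gap 0.502
```

View pics/top1c.png

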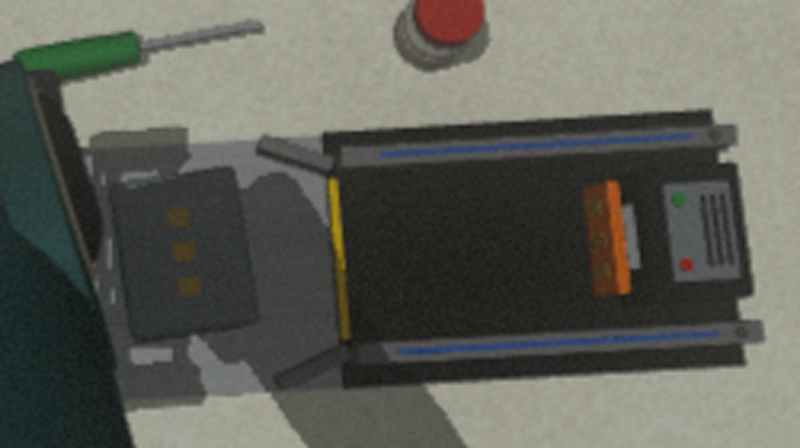

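Call:
move_arm --moves '[{"rx": 0,"ry": 0,"rz": 0,"tx": 0.002,"ty": -0.01,"tz": 0,"fingers": 0},{"rx": 0,"ry": 0,"rz": 0,"tx": 0.004,"ty": -0.02,"tz": 0,"fingers": 0},{"rx": 0,"ry": 0,"rz": 0,"tx": 0.005,"ty": -0.026,"tz": 0,"fingers": 0},{"rx": 0,"ry": 0,"rz": 0,"tx": 0.005,"ty": -0.03,"tz": 0,"fingers": 0},{"rx": 0,"ry": 0,"rz": 0,"tx": 0.005,"ty": -0.034,"tz": 0,"fingers": 0},{"rx": 0,"ry": 0,"rz": 0,"tx": 0.005,"ty": -0.038,"tz": 0,"fingers": 0}]'

```text
t: 2.1
eef_pos: [0.4851, 0.1613, 0.1227]
ee_rot: [0.694, 0.72, 0.0, -0.0]
contact_force: [0.4, 0.5, -0.3]
finger_gap: 0.497
```

```bash
python3 -c "
from h import *
st()"
```

```text
t 2.1 pos [0.4851 0.1613 0.1227] dock [-1.615e-01 -1.000e-04] y-axis ang 0.038 z [ 0.  0. -1.] F [ 0.37  0.45 -0.27] Fdock [-0.44  0.39] gap 0.497
```

Call:
move_arm --moves '[{"rx": 0,"ry": 0,"rz": 0,"tx": 0,"ty": -0.003,"tz": 0,"fingers": 0},{"rx": 0,"ry": 0,"rz": 0,"tx": 0,"ty": -0.006,"tz": 0,"fingers": 0},{"rx": 0,"ry": 0,"rz": 0,"tx": 0,"ty": -0.009,"tz": 0,"fingers": 0},{"rx": 0,"ry": 0,"rz": 0,"tx": 0.001,"ty": -0.012,"tz": 0,"fingers": 0},{"rx": 0,"ry": 0,"rz": 0,"tx": 0.001,"ty": -0.015,"tz": 0,"fingers": 0},{"rx": 0,"ry": 0,"rz": 0,"tx": 0.001,"ty": -0.018,"tz": 0,"fingers": 0},{"rx": 0,"ry": 0,"rz": 0,"tx": 0.001,"ty": -0.021,"tz": 0,"fingers": 0},{"rx": 0,"ry": 0,"rz": 0,"tx": 0.001,"ty": -0.024,"tz": 0,"fingers": 0}]'

```text
t: 2.9
eef_pos: [0.4861, 0.1375, 0.1226]
ee_rot: [0.694, 0.72, 0.0, -0.0]
contact_force: [-0.3, 2.5, 0.1]
finger_gap: 0.5
```

```bash
python3 -c "
from h import *
st();snap('side','side1'); crop('side1',205,150,425,350,2.8,'side1c')"
```

```text
t 2.9 pos [0.4861 0.1375 0.1226] dock [-1.376e-01 -1.000e-04] y-axis ang 0.038 z [-0.  0. -1.] F [-0.32  2.47  0.13] Fdock [-2.48 -0.22] gap 0.5
```

View pics/side1c.png

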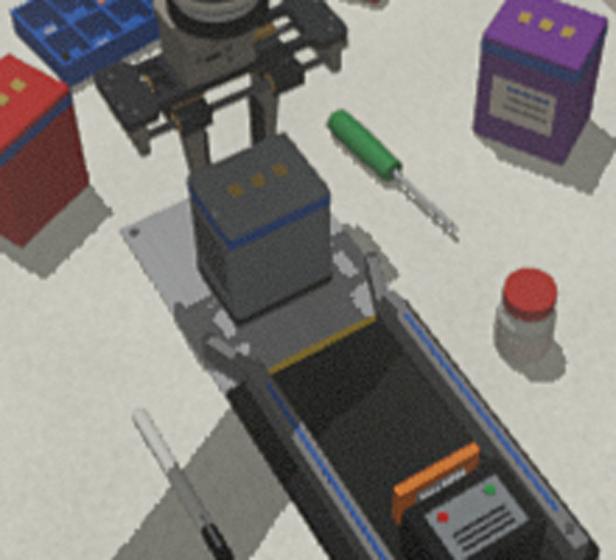

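The fingers are on the pack's rear face. It slides with about 2.5 N and stands straight. I'll carry on towards the step.

Call:
move_arm --moves '[{"rx": 0,"ry": 0,"rz": 0,"tx": 0,"ty": -0.004,"tz": 0,"fingers": 0},{"rx": 0,"ry": 0,"rz": 0,"tx": 0,"ty": -0.008,"tz": 0,"fingers": 0},{"rx": 0,"ry": 0,"rz": 0,"tx": 0,"ty": -0.012,"tz": 0,"fingers": 0},{"rx": 0,"ry": 0,"rz": 0,"tx": 0.001,"ty": -0.016,"tz": 0,"fingers": 0},{"rx": 0,"ry": 0,"rz": 0,"tx": 0.001,"ty": -0.02,"tz": 0,"fingers": 0},{"rx": 0,"ry": 0,"rz": 0,"tx": 0.001,"ty": -0.024,"tz": 0,"fingers": 0},{"rx": 0,"ry": 0,"rz": 0,"tx": 0.001,"ty": -0.028,"tz": 0,"fingers": 0},{"rx": 0,"ry": 0,"rz": 0,"tx": 0.001,"ty": -0.032,"tz": 0,"fingers": 0}]'

```text
t: 3.75
eef_pos: [0.4871, 0.1052, 0.1226]
ee_rot: [0.694, 0.72, -0.0, 0.0]
contact_force: [0.7, 2.0, 0.8]
finger_gap: 0.503
```

```bash
python3 -c "
from h import *
st();snap('side','side2'); crop('side2',205,150,425,350,2.8,'side2c')"
```

```text
t 3.75 pos [0.4871 0.1052 0.1226] dock [-0.1053 -0.0003] y-axis ang 0.0379 z [ 0. -0. -1.] F [0.72 2.04 0.77] Fdock [-2.01  0.8 ] gap 0.503
```

View pics/side2c.png

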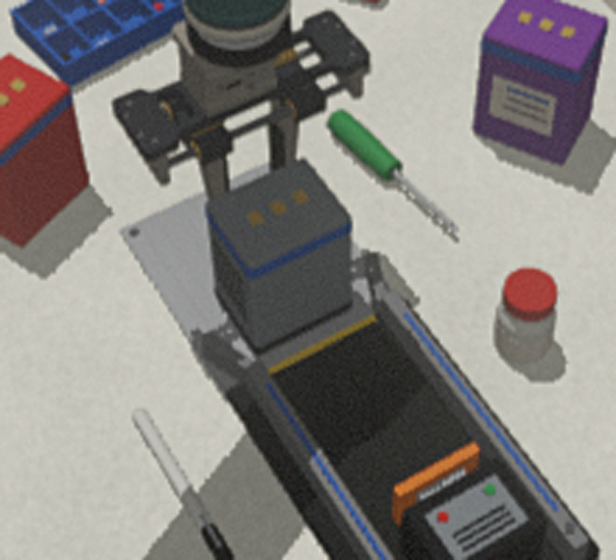

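Call:
move_arm --moves '[{"rx": 0,"ry": 0,"rz": 0,"tx": 0,"ty": -0.003,"tz": 0,"fingers": 0},{"rx": 0,"ry": 0,"rz": 0,"tx": 0,"ty": -0.006,"tz": 0,"fingers": 0},{"rx": 0,"ry": 0,"rz": 0,"tx": 0,"ty": -0.009,"tz": 0,"fingers": 0},{"rx": 0,"ry": 0,"rz": 0,"tx": 0,"ty": -0.012,"tz": 0,"fingers": 0},{"rx": 0,"ry": 0,"rz": 0,"tx": 0.001,"ty": -0.014,"tz": 0,"fingers": 0},{"rx": 0,"ry": 0,"rz": 0,"tx": 0.001,"ty": -0.016,"tz": 0,"fingers": 0},{"rx": 0,"ry": 0,"rz": 0,"tx": 0.001,"ty": -0.018,"tz": 0,"fingers": 0},{"rx": 0,"ry": 0,"rz": 0,"tx": 0.001,"ty": -0.02,"tz": 0,"fingers": 0}]'

```text
t: 4.6
eef_pos: [0.4884, 0.0864, 0.1229]
ee_rot: [0.693, 0.721, 0.001, -0.0]
contact_force: [-1.3, 5.9, 4.1]
finger_gap: 0.502
```

```bash
python3 -c "
from h import *
st();snap('side','side3'); crop('side3',205,150,425,350,2.8,'side3c')"
```

```text
t 4.6 pos [0.4884 0.0864 0.1229] dock [-0.0865  0.0002] y-axis ang 0.0383 z [ 0.     0.001 -1.   ] F [-1.32  5.86  4.12] Fdock [-5.91 -1.09] gap 0.502
```

View pics/side3c.png

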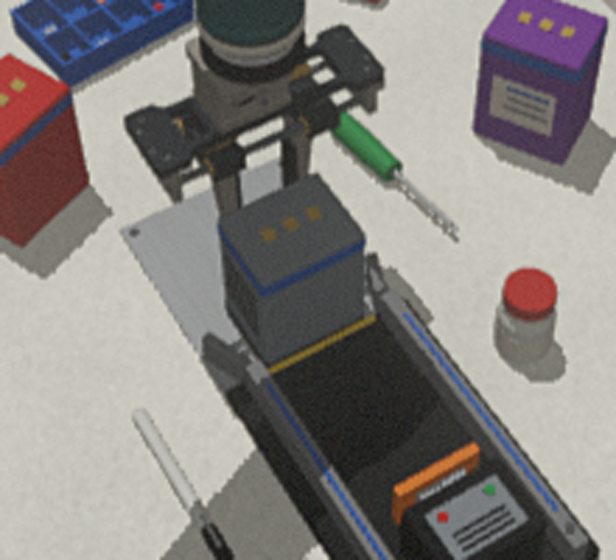

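It has met the step: 5.9 N, with an upward drag on the fingers as the pack starts to lift. Now the slow level push to tip it over.

Call:
move_arm --moves '[{"rx": 0,"ry": 0,"rz": 0,"tx": 0,"ty": -0.002,"tz": 0,"fingers": 0},{"rx": 0,"ry": 0,"rz": 0,"tx": 0,"ty": -0.004,"tz": 0,"fingers": 0},{"rx": 0,"ry": 0,"rz": 0,"tx": 0,"ty": -0.006,"tz": 0,"fingers": 0},{"rx": 0,"ry": 0,"rz": 0,"tx": 0,"ty": -0.008,"tz": 0,"fingers": 0},{"rx": 0,"ry": 0,"rz": 0,"tx": 0,"ty": -0.01,"tz": 0,"fingers": 0}]'

```text
t: 5.15
eef_pos: [0.4891, 0.0769, 0.1233]
ee_rot: [0.693, 0.721, 0.001, 0.0]
contact_force: [-0.4, 5.6, 5.4]
finger_gap: 0.502
```

```bash
python3 -c "
from h import *
st()"
```

```text
t 5.15 pos [0.4891 0.0769 0.1233] dock [-0.0769  0.0005] y-axis ang 0.0389 z [ 0.002  0.002 -1.   ] F [-0.36  5.57  5.37] Fdock [-5.58 -0.14] gap 0.502
```

Call:
move_arm --moves '[{"rx": 0,"ry": 0,"rz": 0,"tx": 0,"ty": -0.002,"tz": 0,"fingers": 0},{"rx": 0,"ry": 0,"rz": 0,"tx": 0,"ty": -0.004,"tz": 0,"fingers": 0},{"rx": 0,"ry": 0,"rz": 0,"tx": 0,"ty": -0.006,"tz": 0,"fingers": 0},{"rx": 0,"ry": 0,"rz": 0,"tx": 0,"ty": -0.008,"tz": 0,"fingers": 0},{"rx": 0,"ry": 0,"rz": 0,"tx": 0,"ty": -0.01,"tz": 0,"fingers": 0},{"rx": 0,"ry": 0,"rz": 0,"tx": 0,"ty": -0.012,"tz": 0,"fingers": 0}]'

```text
t: 5.75
eef_pos: [0.4892, 0.0645, 0.1234]
ee_rot: [0.693, 0.721, 0.001, 0.0]
contact_force: [0.1, 4.2, 5.7]
finger_gap: 0.497
```

```bash
python3 -c "
from h import *
st();snap('side','side4'); crop('side4',205,150,425,350,2.8,'side4c')"
```

```text
t 5.75 pos [0.4892 0.0645 0.1234] dock [-0.0645  0.0002] y-axis ang 0.0387 z [ 0.002  0.001 -1.   ] F [0.09 4.22 5.66] Fdock [-4.22  0.25] gap 0.497
```

View pics/side4c.png

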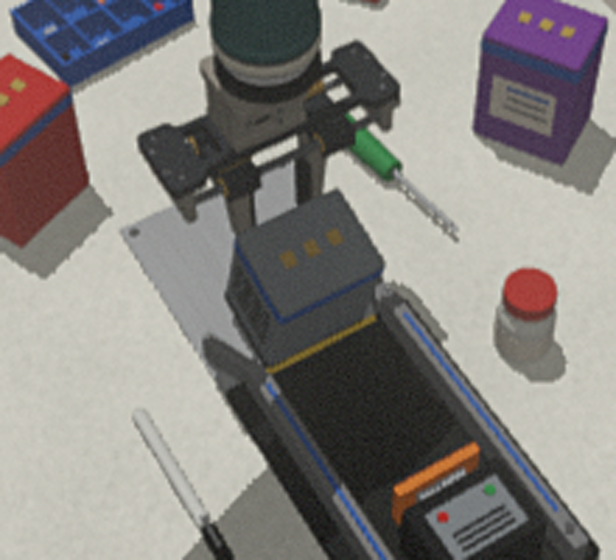

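The pack is tipping cleanly, about 13° so far. I'll continue.

Call:
move_arm --moves '[{"rx": 0,"ry": 0,"rz": 0,"tx": 0,"ty": -0.002,"tz": 0,"fingers": 0},{"rx": 0,"ry": 0,"rz": 0,"tx": 0,"ty": -0.004,"tz": 0,"fingers": 0},{"rx": 0,"ry": 0,"rz": 0,"tx": 0,"ty": -0.006,"tz": 0,"fingers": 0},{"rx": 0,"ry": 0,"rz": 0,"tx": 0,"ty": -0.008,"tz": 0,"fingers": 0},{"rx": 0,"ry": 0,"rz": 0,"tx": 0,"ty": -0.01,"tz": 0,"fingers": 0},{"rx": 0,"ry": 0,"rz": 0,"tx": 0,"ty": -0.012,"tz": 0,"fingers": 0},{"rx": 0,"ry": 0,"rz": 0,"tx": 0,"ty": -0.014,"tz": 0,"fingers": 0}]'

```text
t: 6.5
eef_pos: [0.4885, 0.0492, 0.1228]
ee_rot: [0.694, 0.72, 0.0, 0.0]
contact_force: [0.3, 1.0, 2.6]
finger_gap: 0.498
```

```bash
python3 -c "
from h import *
st()"
```

```text
t 6.5 pos [0.4885 0.0492 0.1228] dock [-0.0493 -0.0011] y-axis ang 0.038 z [ 0.001 -0.    -1.   ] F [0.29 1.05 2.65] Fdock [-1.04  0.33] gap 0.498
```

Call:
move_arm --moves '[{"rx": 0,"ry": 0,"rz": 0,"tx": 0,"ty": -0.002,"tz": 0,"fingers": 0},{"rx": 0,"ry": 0,"rz": 0,"tx": 0,"ty": -0.004,"tz": 0,"fingers": 0},{"rx": 0,"ry": 0,"rz": 0,"tx": 0,"ty": -0.006,"tz": 0,"fingers": 0},{"rx": 0,"ry": 0,"rz": 0,"tx": 0,"ty": -0.008,"tz": 0,"fingers": 0},{"rx": 0,"ry": 0,"rz": 0,"tx": 0.001,"ty": -0.008,"tz": 0,"fingers": 0},{"rx": 0,"ry": 0,"rz": 0,"tx": 0.001,"ty": -0.008,"tz": 0,"fingers": 0}]'

```text
t: 7.1
eef_pos: [0.489, 0.0413, 0.1224]
ee_rot: [0.694, 0.72, -0.0, -0.0]
contact_force: [0.2, 0.2, 0.4]
finger_gap: 0.502
```

```bash
python3 -c "
from h import *
st();snap('side','side5'); crop('side5',205,150,425,350,2.8,'side5c')"
```

```text
t 7.1 pos [0.489  0.0413 0.1224] dock [-0.0413 -0.0009] y-axis ang 0.0377 z [-0. -0. -1.] F [0.18 0.23 0.41] Fdock [-0.23  0.19] gap 0.502
```

View pics/side5c.png

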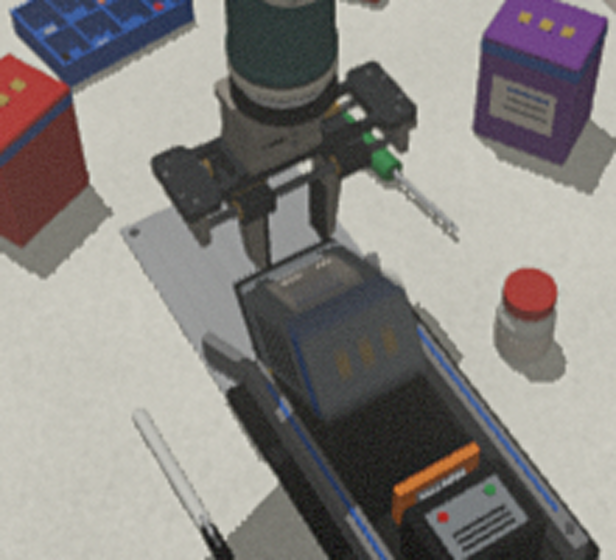

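The pack has gone over and the picture seems to catch it mid-fall. I'll back off slightly and look again once it settles.

Call:
move_arm --moves '[{"rx": 0,"ry": 0,"rz": 0,"tx": 0,"ty": 0.006,"tz": 0,"fingers": 0},{"rx": 0,"ry": 0,"rz": 0,"tx": 0,"ty": 0.012,"tz": 0,"fingers": 0},{"rx": 0,"ry": 0,"rz": 0,"tx": 0,"ty": 0.02,"tz": 0,"fingers": 0},{"rx": 0,"ry": 0,"rz": 0,"tx": 0,"ty": 0.02,"tz": 0,"fingers": 0}]'

```text
t: 7.55
eef_pos: [0.4891, 0.0633, 0.1226]
ee_rot: [0.693, 0.721, 0.0, -0.0]
contact_force: [-0.7, -0.8, 1.2]
finger_gap: 0.501
```

```bash
python3 -c "
from h import *
st();snap('side','side6'); crop('side6',205,150,425,350,2.8,'side6c');snap('top','top6'); crop('top6',280,150,530,290,3.2,'top6c')"
```

```text
t 7.55 pos [0.4891 0.0633 0.1226] dock [-0.0633  0.0001] y-axis ang 0.0405 z [-0.     0.001 -1.   ] F [-0.75 -0.79  1.19] Fdock [ 0.76 -0.78] gap 0.501
```

View pics/side6c.png

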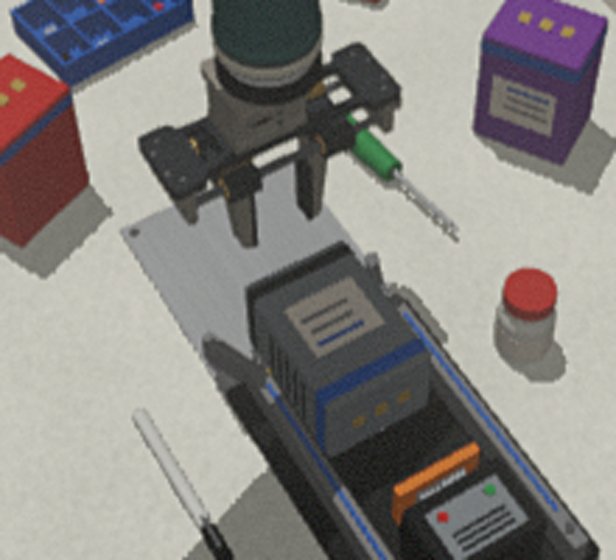

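View pics/top6c.png

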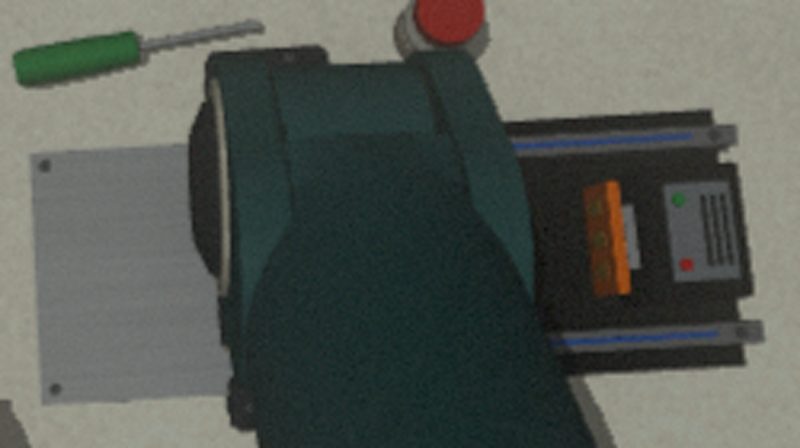

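The pack lies on its side, label up, terminals facing the orange carriage. I'll check its pose from the top-face corners in side6c: plain end (245,292) and (347,245), terminal end (318,392) and (428,342).

```bash
python3 -c "
from h import *
c,n=np.cos(-1.532),np.sin(-1.532); D=np.array([[c,n],[-n,c]])
for u,v in [(245,292),(347,245),(318,392),(428,342)]:
    print(D@(pix2('side6',205+u/2.8,150+v/2.8,.089)[:2]-[.4915,0]))
"
```

```text
[-0.03029998 -0.04840763]
[-0.02770179  0.04277164]
[ 0.07549566 -0.04593502]
[0.08162162 0.04676032]
```

```bash
python3 -c "
from h import *
crop('side6',280,225,370,325,6,'side6d')
c,n=np.cos(-1.532),np.sin(-1.532); D=np.array([[c,n],[-n,c]])
im=cv2.imread('pics/side6d.png')
for off,col in ((-.012,(0,255,0)),(-.030,(0,0,255))):
  pts=[]
  for z in (.015,.089):
    for x,y in((0,-.046),(.13,-.046),(.13,.046),(0,.046)):
      w=D.T@np.array([x+off,y])+[.4915,0]; p=(proj('side6',[*w,z])-[280,225]+.5)*6-.5; pts.append(tuple(p.astype(int).tolist()))
  for i in range(4):
    for a,b in((i,(i+1)%4),(4+i,4+(i+1)%4),(i,4+i)): cv2.line(im,pts[a],pts[b],col,1)
cv2.imwrite('pics/side6e.png',im)
"
```

```text
(no output)
```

View pics/side6d.png

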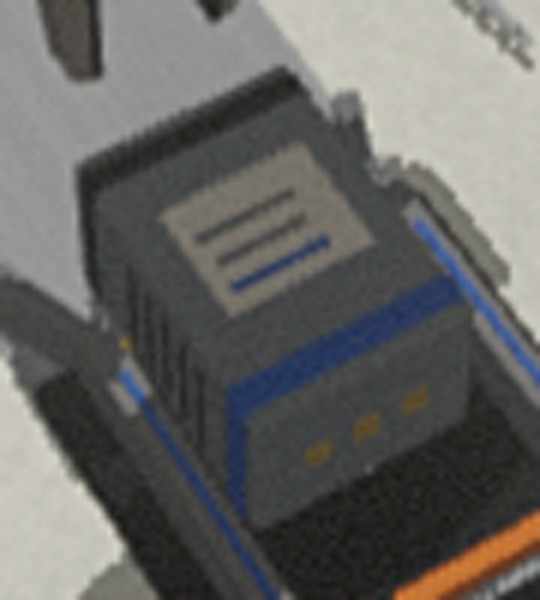

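View pics/side6e.png

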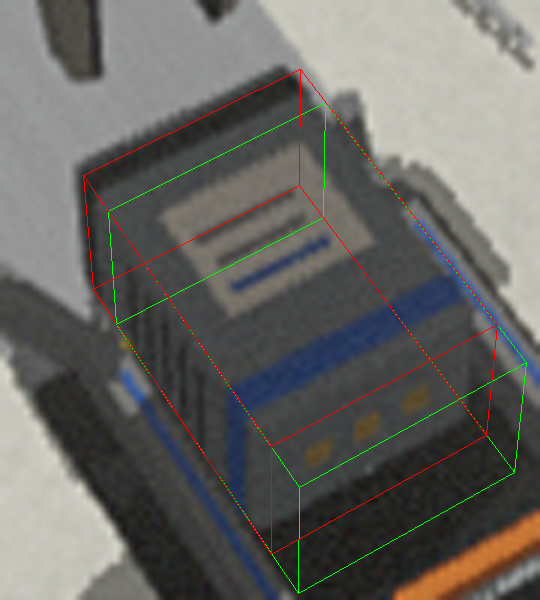

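The overlay doesn't match a flat pack: the terminal end looks raised or short. It may have been caught still falling, so I'll take another picture.

```bash
python3 -c "
from h import *
snap('side','side7');crop('side7',280,225,370,325,6,'side7d');st()
"
```

```text
t 7.7 pos [0.4891 0.0616 0.1226] dock [-0.0617  0.    ] y-axis ang 0.0383 z [ 0. -0. -1.] F [-0.07  0.33 -0.37] Fdock [-0.33 -0.06] gap 0.5
```

View pics/side7d.png

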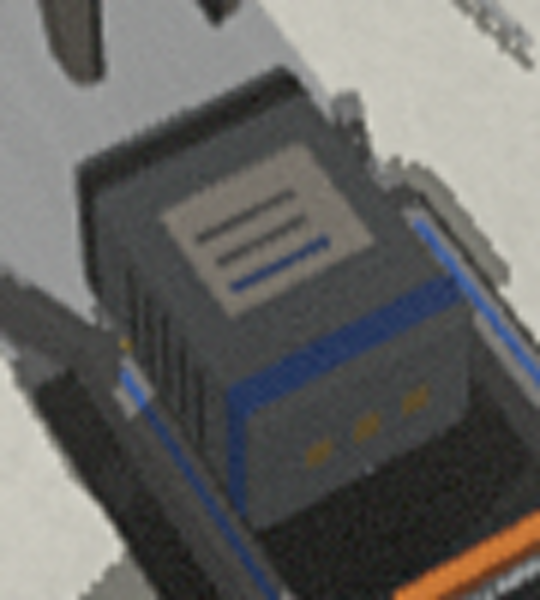

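```bash
cat > fit.py <<'E'
from h import *
def fit(f,uv,x0,y0,s):
    d=np.load(f'pics/{f}.npz');K,T=d['K'],d['T']
    M=np.array([[-.037,-.046,0],[-.037,.046,0],[-.037,-.046,.13],[-.037,.046,.13],[.037,-.046,.13],[.037,.046,.13]])
    uv=np.array(uv,float)/s+[x0,y0]
    ok,r,t=cv2.solvePnP(M,uv,K,None)
    pr=cv2.projectPoints(M,r,t,K,None)[0][:,0]; print('resid px',(pr-uv).round(1).tolist())
    c,n=np.cos(-1.532),np.sin(-1.532); D=np.array([[c,n,0],[-n,c,0],[0,0,1]])
    Rw=D@T[:3,:3]@cv2.Rodrigues(r)[0]; p=D@((T[:3,:3]@t[:,0]+T[:3,3])-[.4915,0,0])
    print('origin',p.round(4),'term',(p+.13*Rw[:,2]).round(4));print(Rw.round(3))
if __name__=='__main__':
    fit('side7',[(80,165),(290,68),(242,402),(472,295),(256,528),(466,415)],280,225,6)
E
python3 fit.py
```

```text
resid px [[-0.2, -0.3], [-0.0, 0.1], [0.5, 0.2], [-0.7, -0.1], [-0.0, -0.4], [0.5, 0.5]]
origin [-0.0555  0.0134  0.0112] term [0.0737 0.0091 0.0249]
[[ 0.105  0.034  0.994]
 [-0.01   0.999 -0.033]
 [-0.994 -0.006  0.105]]
```

```bash
python3 -c "
from h import *
snap('wrist','wr7')
from scipy.optimize import least_squares
d=np.load('pics/side7.npz');K,T=d['K'],d['T'];Ti=np.linalg.inv(T)
c,n=np.cos(-1.532),np.sin(-1.532); D=np.array([[c,n,0],[-n,c,0],[0,0,1]])
M=np.array([[0,-.046,.074],[0,.046,.074],[.13,-.046,.074],[.13,.046,.074],[.13,-.046,0],[.13,.046,0]])
uv=np.array([(80,165),(290,68),(242,402),(472,295),(256,528),(466,415)])/6+[280,225]
def P(q,z0):
    x,y,yaw,pitch=q
    p=M.copy()
    p=R.from_euler('zy',[yaw,-pitch]).apply(p)+[x,y,z0]
    w=p@D+[.4915,0,0]
    cm=w@Ti[:3,:3].T+Ti[:3,3]; k=cm@K.T; return k[:,:2]/k[:,2:]
for z0 in (.009,.012,.015):
    r=least_squares(lambda q:(P(q,z0)-uv).ravel(),[-.02,0,0,0]); print(z0,r.x.round(4),r.cost,r.fun.reshape(-1,2).round(1).tolist())
r=least_squares(lambda q:(P([*q,0],.015)-uv).ravel(),[-.02,0,0]); print('flat',r.x.round(4),r.cost,r.fun.reshape(-1,2).round(1).tolist())
"
```

```text
0.009 [-0.032   0.0021 -0.0392  0.1151] 5.825918444654296 [[-1.5, -1.2], [-0.0, -1.5], [-0.3, 0.7], [0.2, -0.5], [-0.2, 0.9], [1.8, 1.0]]
0.012 [-0.0303  0.001  -0.0394  0.116 ] 6.746603067707484 [[-1.7, -1.2], [-0.0, -1.6], [-0.3, 0.7], [0.3, -0.5], [-0.2, 1.0], [1.9, 1.1]]
0.015 [-0.0286  0.     -0.0397  0.117 ] 7.752135542263362 [[-1.8, -1.3], [-0.0, -1.7], [-0.4, 0.7], [0.4, -0.6], [-0.2, 1.1], [2.0, 1.1]]
flat [-0.0401  0.0014 -0.0162] 17.17984893196638 [[-1.7, -2.4], [-0.4, -3.2], [1.3, 3.2], [1.0, 1.4], [-0.7, 0.2], [0.4, -0.1]]
```

View pics/wr7.png

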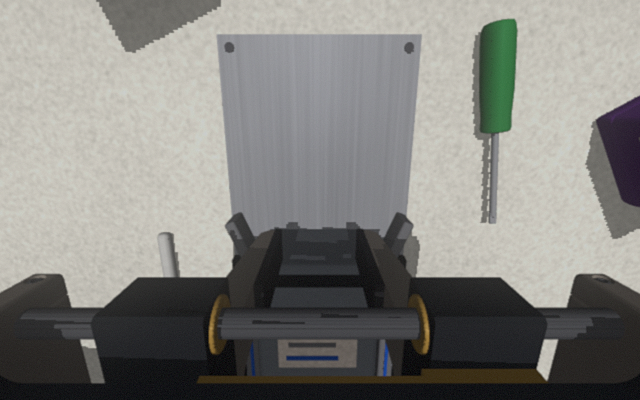

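```bash
python3 -c "
from h import *
crop('side0',255,185,335,275,6.5,'side0d')
crop('side3',265,200,345,295,6.3,'side3d')"
```

```text
(no output)
```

View pics/side0d.png

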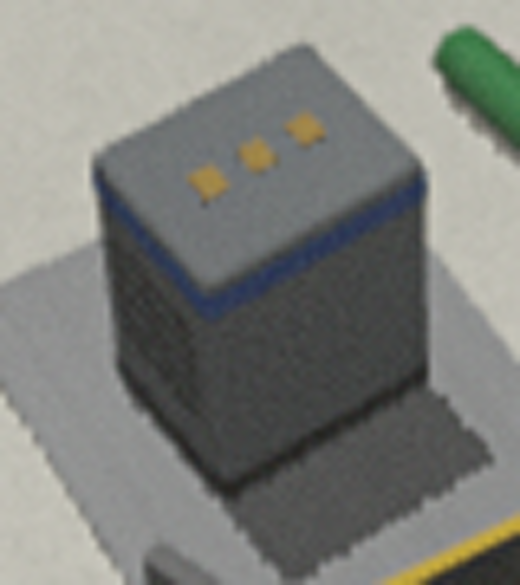

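```bash
python3 -c "
from h import *
d=np.load('pics/side0.npz');K,T=d['K'],d['T']
c,n=np.cos(-1.532),np.sin(-1.532); D=np.array([[c,n,0],[-n,c,0],[0,0,1]])
M=np.array([[-.037,-.046,.13],[-.037,.046,.13],[.037,.046,.13],[.037,-.046,.13],[-.037,-.046,0],[.037,-.046,0],[.037,.046,0]])
uv=np.array([(95,165),(303,42),(427,170),(212,293),(118,372),(228,494),(428,380)])/6.5+[255,185]
ok,r,t=cv2.solvePnP(M,uv,K,None)
pr=cv2.projectPoints(M,r,t,K,None)[0][:,0]; print((pr-uv).round(1).tolist())
Rw=D@T[:3,:3]@cv2.Rodrigues(r)[0]; p=D@((T[:3,:3]@t[:,0]+T[:3,3])-[.4915,0,0]);print(p.round(4));print(Rw.round(3))
"
```

```text
[[-0.0, -0.6], [0.2, 0.2], [-0.3, -0.1], [0.1, 0.3], [0.3, -0.3], [0.2, 0.9], [-0.5, -0.3]]
[-0.1372  0.0161 -0.0367]
[[ 0.994 -0.104  0.032]
 [ 0.105  0.994 -0.007]
 [-0.031  0.01   0.999]]
```

View pics/side3d.png

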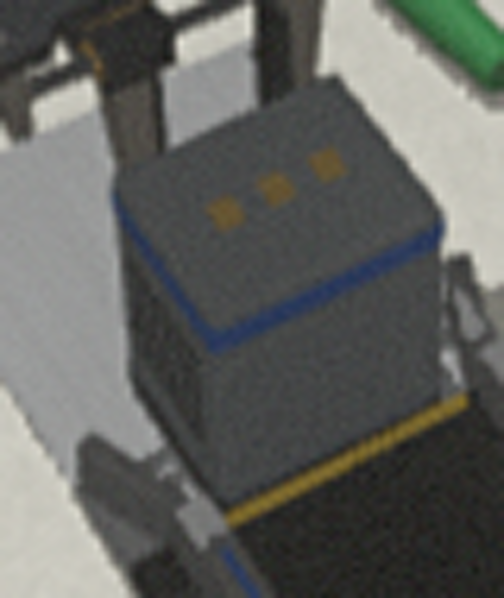

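Call:
move_arm --moves '[{"rx": 0,"ry": 0,"rz": 0,"tx": 0,"ty": 0.04,"tz": 0.01,"fingers": 0},{"rx": 0,"ry": 0,"rz": 0,"tx": -0.002,"ty": 0.085,"tz": 0.02,"fingers": 0},{"rx": 0,"ry": 0,"rz": 0,"tx": -0.004,"ty": 0.13,"tz": 0.03,"fingers": 0},{"rx": 0,"ry": 0,"rz": 0,"tx": -0.005,"ty": 0.14,"tz": 0.03,"fingers": 0}]'

```text
t: 8.15
eef_pos: [0.4842, 0.2073, 0.1538]
ee_rot: [0.691, 0.723, 0.002, -0.0]
contact_force: [-0.0, 0.5, 0.1]
finger_gap: 0.498
```

```bash
python3 -c "
from h import *
st();snap('top','top8');crop('top8',360,180,480,280,6,'top8d');snap('side','side8');crop('side8',270,215,390,315,6,'side8d')"
```

```text
t 8.15 pos [0.4842 0.2073 0.1538] dock [-0.2075  0.0007] y-axis ang 0.0447 z [ 0.002  0.003 -1.   ] F [-0.05  0.55  0.13] Fdock [-0.55 -0.03] gap 0.498
```

View pics/top8d.png

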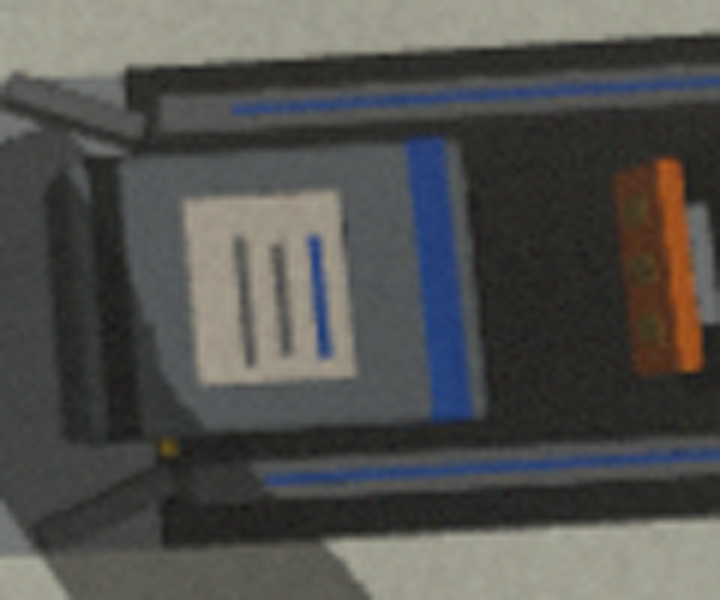

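View pics/side8d.png

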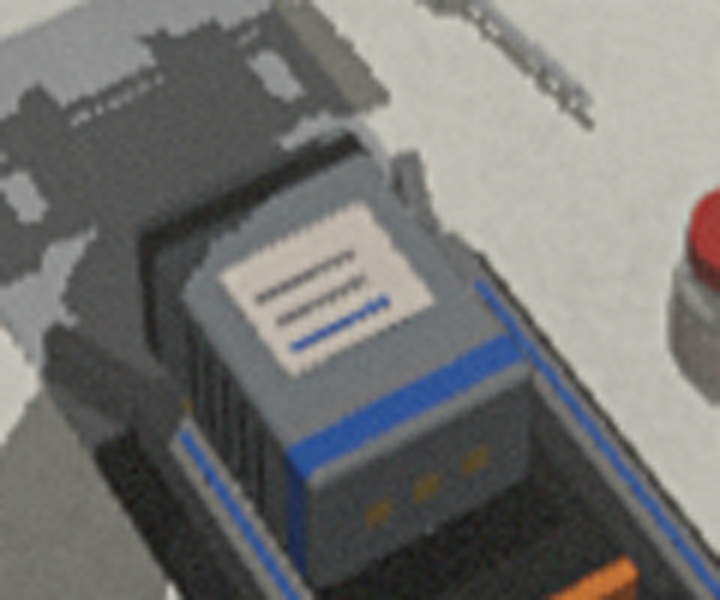

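```bash
python3 -c "
from h import *
c,n=np.cos(-1.532),np.sin(-1.532); D=np.array([[c,n],[-n,c]])
q=lambda f,u,v,x0,y0,z,s=6:(D@(pix2(f,x0+u/s,y0+v/s,z)[:2]-[.4915,0])).round(4)
for z in (.089,): print(z,[q('top8',*p,360,180,z).tolist() for p in [(85,157),(105,438),(462,145),(487,415)]])
print('bottom plain edge',[q('top8',*p,360,180,.015).tolist() for p in [(50,185),(68,440)]])
print('side top',[q('side8',*p,270,215,.089).tolist() for p in [(140,240),(352,138),(303,472),(530,362)]])
print('side termbottom',[q('side8',*p,270,215,.015).tolist() for p in [(312,590),(525,475)]])
print('carr top',[q('top8',*p,360,180,.071).tolist() for p in [(655,160),(682,372)]],[q('top8',*p,360,180,.027).tolist() for p in [(615,172),(636,374)]])
"
```

```text
0.089 [[-0.0298, 0.0439], [-0.0308, -0.0472], [0.0928, 0.0405], [0.0916, -0.0469]]
bottom plain edge [[-0.0332, 0.0438], [-0.034, -0.0465]]
side top [[-0.0277, -0.0478], [-0.0268, 0.0415], [0.0849, -0.047], [0.0887, 0.0432]]
side termbottom [[0.0894, -0.0468], [0.0902, 0.0441]]
carr top [[0.1611, 0.0338], [0.1617, -0.0365]] [[0.1629, 0.0352], [0.162, -0.0353]]
```

Both views now agree. The pack lies flat within my measuring error, is centred to about 2 mm and aligned to about 0.01 rad. Its plain end overhangs by about 31 mm and its terminals are at about 95 mm. The carriage front is at about 162 mm, so the remaining push is about 75 mm. I'll lower the fingers behind the plain end.

Call:
move_arm --moves '[{"rx": 0,"ry": 0,"rz": 0,"tx": 0.002,"ty": -0.045,"tz": -0.01,"fingers": 0},{"rx": 0,"ry": 0,"rz": 0,"tx": 0.003,"ty": -0.09,"tz": -0.02,"fingers": 0},{"rx": 0,"ry": 0,"rz": 0,"tx": 0.004,"ty": -0.12,"tz": -0.05,"fingers": 0},{"rx": 0,"ry": 0,"rz": 0,"tx": 0.004,"ty": -0.123,"tz": -0.09,"fingers": 0},{"rx": 0,"ry": 0,"rz": 0,"tx": 0.004,"ty": -0.123,"tz": -0.098,"fingers": 0},{"rx": 0,"ry": 0,"rz": 0,"tx": 0.004,"ty": -0.123,"tz": -0.098,"fingers": 0}]'

```text
t: 8.85
eef_pos: [0.487, 0.077, 0.0536]
ee_rot: [0.694, 0.72, -0.002, -0.001]
contact_force: [-0.1, -0.3, 0.0]
finger_gap: 0.499
```

```bash
python3 -c "
from h import *
st();snap('side','side9');crop('side9',230,160,400,315,4,'side9d')"
```

```text
t 8.85 pos [0.487  0.077  0.0536] dock [-0.0771 -0.0016] y-axis ang 0.0358 z [-0.004 -0.001 -1.   ] F [-0.05 -0.35  0.02] Fdock [ 0.35 -0.07] gap 0.499
```

View pics/side9d.png

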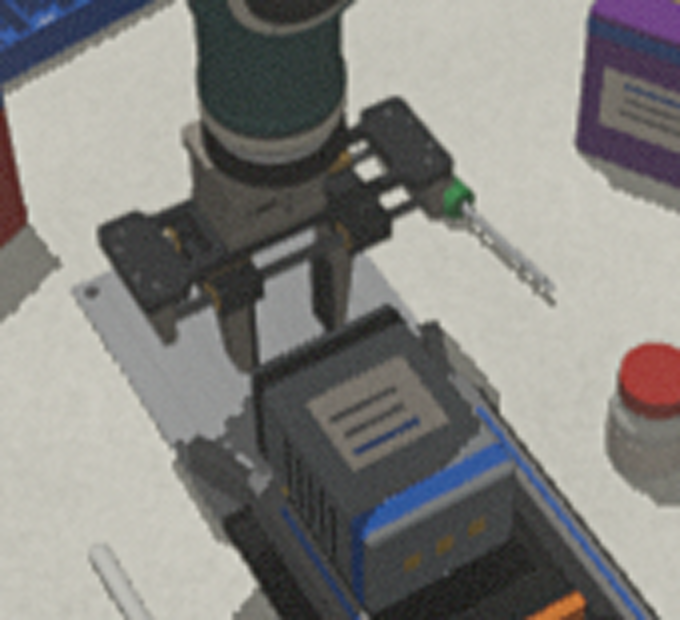

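Call:
move_arm --moves '[{"rx": 0,"ry": 0,"rz": 0,"tx": 0.001,"ty": -0.006,"tz": 0.002,"fingers": 0},{"rx": 0,"ry": 0,"rz": 0,"tx": 0.002,"ty": -0.012,"tz": 0.002,"fingers": 0},{"rx": 0,"ry": 0,"rz": 0,"tx": 0.002,"ty": -0.018,"tz": 0.002,"fingers": 0},{"rx": 0,"ry": 0,"rz": 0,"tx": 0.002,"ty": -0.022,"tz": 0.002,"fingers": 0},{"rx": 0,"ry": 0,"rz": 0,"tx": 0.002,"ty": -0.025,"tz": 0.002,"fingers": 0},{"rx": 0,"ry": 0,"rz": 0,"tx": 0.002,"ty": -0.028,"tz": 0.002,"fingers": 0},{"rx": 0,"ry": 0,"rz": 0,"tx": 0.002,"ty": -0.031,"tz": 0.002,"fingers": 0}]'

```text
t: 9.6
eef_pos: [0.4901, 0.0476, 0.0566]
ee_rot: [0.694, 0.72, 0.0, -0.0]
contact_force: [0.2, 3.7, 1.0]
finger_gap: 0.501
```

```bash
python3 -c "
from h import *
st()"
```

```text
t 9.6 pos [0.4901 0.0476 0.0566] dock [-0.0476  0.0005] y-axis ang 0.0381 z [-0.  0. -1.] F [0.21 3.74 1.03] Fdock [-3.73  0.35] gap 0.501
```

In contact, 3.7 N. Now the slow slide.

Call:
move_arm --moves '[{"rx": 0,"ry": 0,"rz": 0,"tx": 0,"ty": -0.003,"tz": 0,"fingers": 0},{"rx": 0,"ry": 0,"rz": 0,"tx": 0,"ty": -0.006,"tz": 0,"fingers": 0},{"rx": 0,"ry": 0,"rz": 0,"tx": 0,"ty": -0.009,"tz": 0,"fingers": 0},{"rx": 0,"ry": 0,"rz": 0,"tx": 0,"ty": -0.012,"tz": 0,"fingers": 0},{"rx": 0,"ry": 0,"rz": 0,"tx": 0.001,"ty": -0.015,"tz": 0,"fingers": 0},{"rx": 0,"ry": 0,"rz": 0,"tx": 0.001,"ty": -0.018,"tz": 0,"fingers": 0},{"rx": 0,"ry": 0,"rz": 0,"tx": 0.001,"ty": -0.021,"tz": 0,"fingers": 0},{"rx": 0,"ry": 0,"rz": 0,"tx": 0.001,"ty": -0.024,"tz": 0,"fingers": 0}]'

```text
t: 10.4
eef_pos: [0.4912, 0.0232, 0.0566]
ee_rot: [0.694, 0.72, 0.0, 0.0]
contact_force: [0.6, 3.3, 0.7]
finger_gap: 0.505
```

```bash
python3 -c "
from h import *
st();snap('side','side10');crop('side10',230,160,400,315,4,'side10d')"
```

```text
t 10.4 pos [0.4912 0.0232 0.0566] dock [-0.0232  0.0006] y-axis ang 0.038 z [ 0. -0. -1.] F [0.6  3.25 0.67] Fdock [-3.23  0.73] gap 0.505
```

View pics/side10d.png

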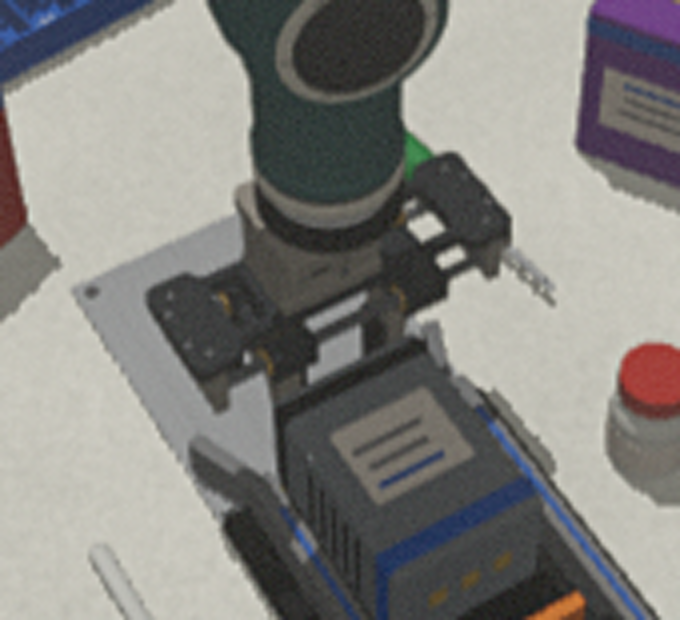

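Call:
move_arm --moves '[{"rx": 0,"ry": 0,"rz": 0,"tx": 0,"ty": -0.003,"tz": 0,"fingers": 0},{"rx": 0,"ry": 0,"rz": 0,"tx": 0,"ty": -0.006,"tz": 0,"fingers": 0},{"rx": 0,"ry": 0,"rz": 0,"tx": 0,"ty": -0.009,"tz": 0,"fingers": 0},{"rx": 0,"ry": 0,"rz": 0,"tx": 0,"ty": -0.012,"tz": 0,"fingers": 0},{"rx": 0,"ry": 0,"rz": 0,"tx": 0.001,"ty": -0.015,"tz": 0,"fingers": 0},{"rx": 0,"ry": 0,"rz": 0,"tx": 0.001,"ty": -0.018,"tz": 0,"fingers": 0},{"rx": 0,"ry": 0,"rz": 0,"tx": 0.001,"ty": -0.021,"tz": 0,"fingers": 0},{"rx": 0,"ry": 0,"rz": 0,"tx": 0.001,"ty": -0.024,"tz": 0,"fingers": 0}]'

```text
t: 11.25
eef_pos: [0.4922, -0.0008, 0.0566]
ee_rot: [0.694, 0.72, -0.0, 0.0]
contact_force: [-0.1, 2.2, 1.2]
finger_gap: 0.5
```

```bash
python3 -c "
from h import *
st()"
```

```text
t 11.25 pos [ 0.4922 -0.0008  0.0566] dock [0.0008 0.0006] y-axis ang 0.038 z [ 0. -0. -1.] F [-0.08  2.23  1.23] Fdock [-2.23  0.  ] gap 0.5
```

Call:
move_arm --moves '[{"rx": 0,"ry": 0,"rz": 0,"tx": 0,"ty": -0.002,"tz": 0,"fingers": 0},{"rx": 0,"ry": 0,"rz": 0,"tx": 0,"ty": -0.004,"tz": 0,"fingers": 0},{"rx": 0,"ry": 0,"rz": 0,"tx": 0,"ty": -0.006,"tz": 0,"fingers": 0},{"rx": 0,"ry": 0,"rz": 0,"tx": 0,"ty": -0.008,"tz": 0,"fingers": 0},{"rx": 0,"ry": 0,"rz": 0,"tx": 0,"ty": -0.01,"tz": 0,"fingers": 0},{"rx": 0,"ry": 0,"rz": 0,"tx": 0,"ty": -0.012,"tz": 0,"fingers": 0},{"rx": 0,"ry": 0,"rz": 0,"tx": 0,"ty": -0.014,"tz": 0,"fingers": 0}]'

```text
t: 11.95
eef_pos: [0.4921, -0.0146, 0.0566]
ee_rot: [0.694, 0.72, -0.0, 0.0]
contact_force: [1.0, 3.2, 0.7]
finger_gap: 0.499
```

```bash
python3 -c "
from h import *
st();snap('side','side11');crop('side11',280,240,420,365,5,'side11d')"
```

```text
t 11.95 pos [ 0.4921 -0.0146  0.0566] dock [0.0147 0.0001] y-axis ang 0.0379 z [ 0. -0. -1.] F [0.97 3.24 0.67] Fdock [-3.2  1.1] gap 0.499
```

View pics/side11d.png

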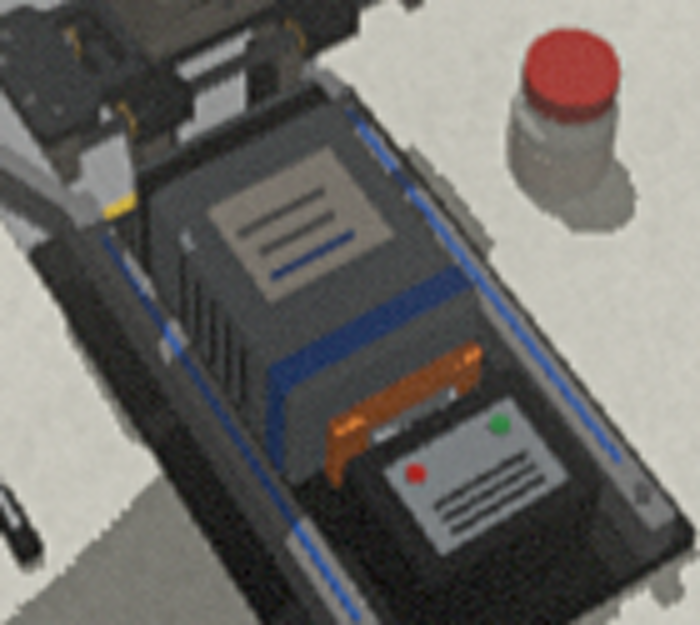

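The terminals are nearly at the orange plate. I'll go at 1 mm per row from here.

Call:
move_arm --moves '[{"rx": 0,"ry": 0,"rz": 0,"tx": 0,"ty": -0.001,"tz": 0,"fingers": 0},{"rx": 0,"ry": 0,"rz": 0,"tx": 0,"ty": -0.002,"tz": 0,"fingers": 0},{"rx": 0,"ry": 0,"rz": 0,"tx": 0,"ty": -0.003,"tz": 0,"fingers": 0},{"rx": 0,"ry": 0,"rz": 0,"tx": 0,"ty": -0.004,"tz": 0,"fingers": 0},{"rx": 0,"ry": 0,"rz": 0,"tx": 0,"ty": -0.005,"tz": 0,"fingers": 0},{"rx": 0,"ry": 0,"rz": 0,"tx": 0,"ty": -0.006,"tz": 0,"fingers": 0}]'

```text
t: 12.6
eef_pos: [0.4921, -0.0199, 0.0566]
ee_rot: [0.693, 0.721, 0.0, -0.0]
contact_force: [-0.8, 6.2, 0.8]
finger_gap: 0.502
```

```bash
python3 -c "
from h import *
st()"
```

```text
t 12.6 pos [ 0.4921 -0.0199  0.0566] dock [ 0.0199 -0.0002] y-axis ang 0.0384 z [-0.     0.001 -1.   ] F [-0.79  6.22  0.79] Fdock [-6.25 -0.55] gap 0.502
```

Call:
move_arm --moves '[{"rx": 0,"ry": 0,"rz": 0,"tx": 0,"ty": -0.001,"tz": 0,"fingers": 0},{"rx": 0,"ry": 0,"rz": 0,"tx": 0,"ty": -0.002,"tz": 0,"fingers": 0},{"rx": 0,"ry": 0,"rz": 0,"tx": 0,"ty": -0.003,"tz": 0,"fingers": 0},{"rx": 0,"ry": 0,"rz": 0,"tx": 0,"ty": -0.004,"tz": 0,"fingers": 0}]'

```text
t: 13.0
eef_pos: [0.4922, -0.0238, 0.0566]
ee_rot: [0.693, 0.721, 0.0, -0.0]
contact_force: [-0.6, 5.7, 0.3]
finger_gap: 0.5
```

```bash
python3 -c "
from h import *
st()"
```

```text
t 13.0 pos [ 0.4922 -0.0238  0.0566] dock [ 0.0238 -0.0002] y-axis ang 0.0385 z [ 0.     0.001 -1.   ] F [-0.55  5.7   0.32] Fdock [-5.72 -0.33] gap 0.5
```

Call:
move_arm --moves '[{"rx": 0,"ry": 0,"rz": 0,"tx": 0,"ty": -0.001,"tz": 0,"fingers": 0},{"rx": 0,"ry": 0,"rz": 0,"tx": 0,"ty": -0.002,"tz": 0,"fingers": 0}]'

```text
t: 13.2
eef_pos: [0.4923, -0.0258, 0.0566]
ee_rot: [0.693, 0.721, 0.0, -0.0]
contact_force: [-0.2, 4.4, -0.0]
finger_gap: 0.499
```

Call:
move_arm --moves '[{"rx": 0,"ry": 0,"rz": 0,"tx": 0,"ty": -0.0005,"tz": 0,"fingers": 0},{"rx": 0,"ry": 0,"rz": 0,"tx": 0,"ty": -0.001,"tz": 0,"fingers": 0}]'

```text
t: 13.4
eef_pos: [0.4923, -0.0271, 0.0566]
ee_rot: [0.693, 0.721, 0.0, -0.0]
contact_force: [1.1, 4.2, -0.1]
finger_gap: 0.501
```

Call:
move_arm --moves '[{"rx": 0,"ry": 0,"rz": 0,"tx": 0,"ty": -0.0005,"tz": 0,"fingers": 0},{"rx": 0,"ry": 0,"rz": 0,"tx": 0,"ty": -0.001,"tz": 0,"fingers": 0}]'

```text
t: 13.6
eef_pos: [0.4923, -0.0274, 0.0566]
ee_rot: [0.693, 0.721, 0.0, -0.0]
contact_force: [0.3, 8.0, 1.7]
finger_gap: 0.5
```

Call:
move_arm --moves '[{"rx": 0,"ry": 0,"rz": 0,"tx": 0,"ty": -0.0005,"tz": 0,"fingers": 0},{"rx": 0,"ry": 0,"rz": 0,"tx": 0,"ty": -0.001,"tz": 0,"fingers": 0}]'

```text
t: 13.8
eef_pos: [0.4923, -0.0274, 0.0567]
ee_rot: [0.693, 0.721, 0.001, -0.001]
contact_force: [-0.3, 10.3, 2.3]
finger_gap: 0.499
```

The TCP has stalled at y = -0.0274 while the force climbed 4.2 → 8.0 → 10.3 N, which is the hard end. It came about 8 mm after first touch, as expected. One small squeeze more to confirm.

Call:
move_arm --moves '[{"rx": 0,"ry": 0,"rz": 0,"tx": 0,"ty": -0.0005,"tz": 0,"fingers": 0},{"rx": 0,"ry": 0,"rz": 0,"tx": 0,"ty": -0.001,"tz": 0,"fingers": 0},{"rx": 0,"ry": 0,"rz": 0,"tx": 0,"ty": -0.001,"tz": 0,"fingers": 0}]'

```text
t: 14.1
eef_pos: [0.4923, -0.0275, 0.0567]
ee_rot: [0.693, 0.721, 0.001, -0.001]
contact_force: [0.9, 11.6, 2.6]
finger_gap: 0.5
```

```bash
python3 -c "
from h import *
st();snap('side','side12');crop('side12',280,240,420,365,5,'side12d')"
```

```text
t 14.1 pos [ 0.4923 -0.0275  0.0567] dock [ 0.0275 -0.0003] y-axis ang 0.0399 z [-0.     0.003 -1.   ] F [ 0.91 11.62  2.6 ] Fdock [-11.58   1.36] gap 0.5
```

View pics/side12d.png

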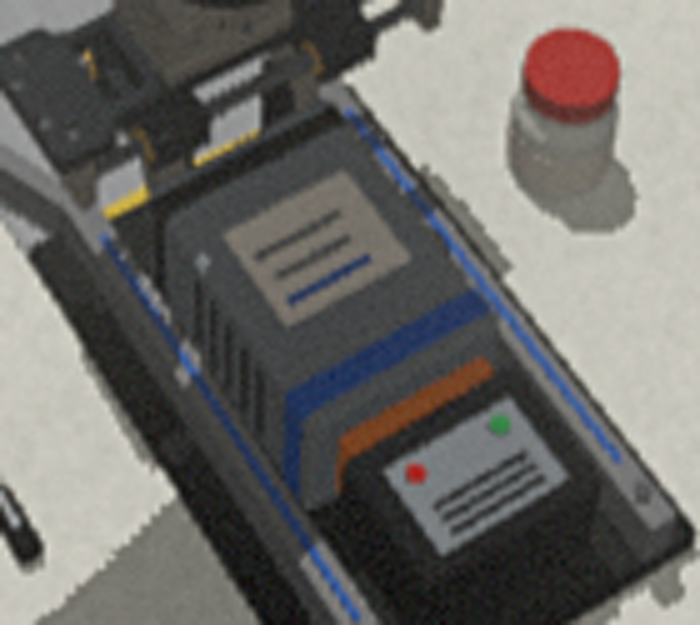

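At 11.6 N the carriage is flush against its block with the pack square on it. I'll back straight off, then lift away.

Call:
move_arm --moves '[{"rx": 0,"ry": 0,"rz": 0,"tx": 0,"ty": 0.002,"tz": 0,"fingers": 0},{"rx": 0,"ry": 0,"rz": 0,"tx": 0,"ty": 0.006,"tz": 0,"fingers": 0},{"rx": 0,"ry": 0,"rz": 0,"tx": -0.001,"ty": 0.015,"tz": 0,"fingers": 0},{"rx": 0,"ry": 0,"rz": 0,"tx": -0.001,"ty": 0.035,"tz": 0,"fingers": 0},{"rx": 0,"ry": 0,"rz": 0,"tx": -0.002,"ty": 0.06,"tz": 0.02,"fingers": 0},{"rx": 0,"ry": 0,"rz": 0,"tx": -0.003,"ty": 0.09,"tz": 0.05,"fingers": 0},{"rx": 0,"ry": 0,"rz": 0,"tx": -0.004,"ty": 0.13,"tz": 0.08,"fingers": 0},{"rx": 0,"ry": 0,"rz": 0,"tx": -0.006,"ty": 0.17,"tz": 0.11,"fingers": 0}]'

```text
t: 14.95
eef_pos: [0.4859, 0.14, 0.1677]
ee_rot: [0.694, 0.72, -0.0, 0.0]
contact_force: [1.3, 0.6, -0.9]
finger_gap: 0.5
```

Call:
move_arm --moves '[{"rx": 0,"ry": 0,"rz": 0,"tx": -0.001,"ty": 0.03,"tz": 0.03,"fingers": 0},{"rx": 0,"ry": 0,"rz": 0,"tx": -0.002,"ty": 0.05,"tz": 0.05,"fingers": 0},{"rx": 0,"ry": 0,"rz": 0,"tx": -0.002,"ty": 0.05,"tz": 0.05,"fingers": 0},{"rx": 0,"ry": 0,"rz": 0,"tx": -0.002,"ty": 0.05,"tz": 0.05,"fingers": 0}]'

```text
t: 15.35
eef_pos: [0.4839, 0.1887, 0.2161]
ee_rot: [0.694, 0.72, -0.0, 0.0]
contact_force: [-0.4, 0.1, 0.2]
finger_gap: 0.502
```

```bash
python3 -c "
from h import *
st();snap('side','side13');crop('side13',280,240,420,365,5,'side13d');snap('top','top13');crop('top13',370,180,530,280,5,'top13d')"
```

```text
t 15.35 pos [0.4839 0.1887 0.2161] dock [-0.1889 -0.0003] y-axis ang 0.0379 z [-0.    -0.001 -1.   ] F [-0.38  0.06  0.18] Fdock [-0.08 -0.37] gap 0.502
```

View pics/side13d.png

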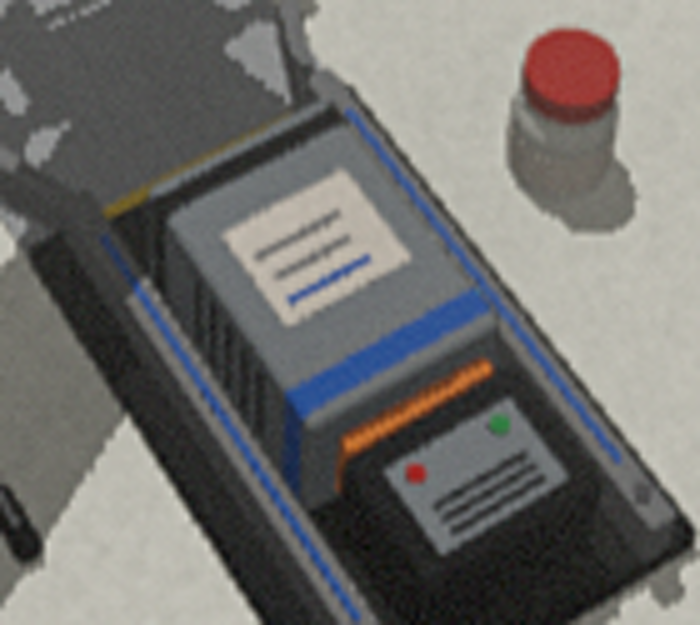

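View pics/top13d.png

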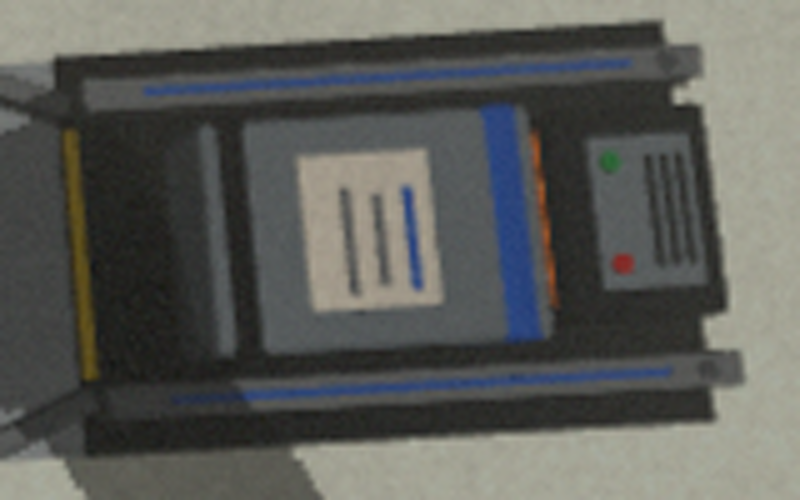

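View pics/top13.png

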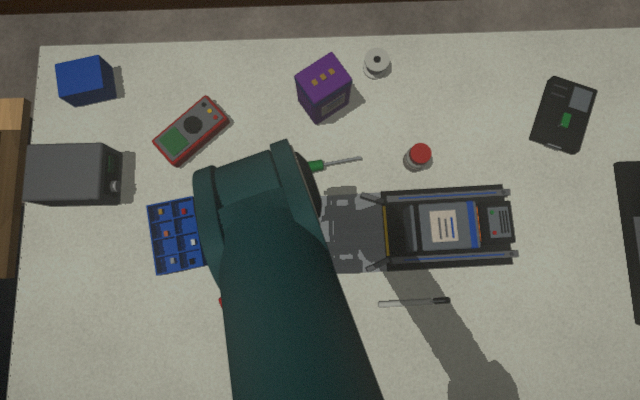

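The pack lies square between the rails with the orange plate pressed against its block. The bystanders look unmoved. One last numeric check before handing in.

```bash
python3 -c "
from h import *
c,n=np.cos(-1.532),np.sin(-1.532); D=np.array([[c,n],[-n,c]])
q=lambda f,u,v,x0,y0,z,s=5:(D@(pix2(f,x0+u/s,y0+v/s,z)[:2]-[.4915,0])).round(4)
print('term top',q('top13',525,108,370,180,.089),q('top13',552,337,370,180,.089))
print('side term top',q('side13',310,425,280,240,.089),q('side13',495,325,280,240,.089),'bottom',q('side13',310,508,280,240,.015))
a=proj('top0',np.r_[.4915,0,.07]);
print('carr top back', q('top13',540,132,370,180,.071),q('top13',557,305,370,180,.071))
# bystander image shift top0 -> top13
A=cv2.imread('pics/top0.png',0);B=cv2.imread('pics/top13.png',0)
for nm,(x0,y0,x1,y1) in dict(jar=(403,143,436,173),marker=(378,294,412,310),sdshaft=(325,152,364,166),tray=(147,196,190,275)).items():
    r=cv2.matchTemplate(B[y0-12:y1+12,x0-12:x1+12],A[y0:y1,x0:x1],cv2.TM_CCOEFF_NORMED);_,m,_,l=cv2.minMaxLoc(r);print(nm,round(m,2),l[0]-12,l[1]-12)
"
```

```text
term top [0.1669 0.0411] [ 0.1666 -0.0479]
side term top [ 0.1663 -0.0473] [0.1682 0.0394] bottom [ 0.166  -0.0451]
carr top back [0.1786 0.0333] [ 0.1769 -0.0354]
jar 1.0 0 0
marker 0.54 -12 1
sdshaft 1.0 0 0
tray 1.0 0 0
```

The terminals are at about 167–170 mm, above the required 144 mm. The pack is about 3 mm off centre with near-zero yaw. The marker's template match failed because the arm's shadow crosses it, but its cap end is at (450,300) in both pictures. Handing in.

```bash
python3 -c "
from h import *
print(close_job());st()"
```

```text
the job is handed in; nothing more can be done
None
the job is handed in; nothing more can be done
```

The battery pack is lying in the dock with the contact carriage pressed home, and the job is handed in at about 15.4 s of the 58 s allowed. No verdict was reported, so what follows is my own measurement.

I pushed the pack to the step with half-closed fingers, tipped it over with about 4–6 N, and slid it along the bed with about 2–4 N. The carriage gave way at about 6 N. After about 8 mm more travel the arm stalled and the push rose to 11.6 N, which I took as the hard end. I then backed straight off.

**Last checks:**
- **Pack:** it lies on its side, label up, terminals about 167 mm beyond the step (144 mm needed). It is about 3 mm off centre, with negligible yaw.
- **Carriage:** it sits flush against its block in both views. I did not read its joint value directly.
- **Bystanders:** the jar, screwdriver and tray show no shift in the top view. The automatic check on the marker failed because the arm's shadow lay across it, but by eye it has not moved.

**Disagreements:**
- **Overhang after tipping:** the plain end hung over the step by about 31 mm, not the stated 12 mm.
- **Tilt after tipping:** one single-view fit suggested the pack was nose-up by 6–7°. The clear views put it at about 2.5°, within measuring error, and it showed no tilt at the end.
- **Pack size:** the pack measures about 5% small in the images, probably because of its rounded edges.

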